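# Nest the snack cup and level the snack stand

## Task

Nest the loose white snack cup in its twin that stands on the snack stand's shelf, and let go of it. Then take the winged knob of the stand's levelling foot, press the shelf fully down with it, and only then, still pressing, turn the knob until the bubble of the spirit level lies centred between the two dark lines. Finish while holding: keep gripping the knob and pressing the shelf down with the bubble centred, because the foot's pad has to stick like that; leave everything else on the table where it stands.

Things in the scene. Friction and masses are not known exactly. Their poses are not given: they have to be found in the camera images.
- cup_loose: White round cup loose on the table, upright, 70 to 120 g, 56 mm high. A cone from its base (36 mm across) to 52 mm at 34 mm height, then a step out to a straight band 64 mm across from there to the rim: grip this band from outside. Wall 3 mm, mouth inside 58 mm, inner floor 5 mm. Origin: centre of the underside, z up. Its place among the tumblers changes.
- cup_base: Cup of the same shape standing loose and upright on the stand's shelf. When nested, the step of the upper cup rests on this one's rim: the origins are 22 mm apart in height on one axis (about 2 mm of play) and 22 mm of the upper cup stay visible. Origin: centre of the underside, z up.
- stand: Fixed steel base of the snack stand. Its white shelf is 150 mm wide (x), 270 mm long (y), upper face 45 mm above the table, rim 7 mm high; hinged at its +y end, springy at its -y end, where the levelling foot is. A steel rod stub 10 mm thick, 35 mm high stands in the shelf's middle; the cup stands on the +y half. Origin: centre of the base on the table, z up.
- foot_knob: Knob of the levelling foot, 105 mm from the shelf's middle towards -y: a steel disc 52 mm across (upper face 18 mm above the shelf), on it a black wing 46 mm long (this body's x), 14 mm thick (y), 24 mm high. Grip the wing across its thickness; fingertips may push on the disc. Origin: on the turning axis at the shelf's upper face, z up. Friction 0.08 N m; it stays where left.
- wing (a point): Middle of the wing, 30 mm above the shelf, 12 mm above the disc, axes as the knob's. Turning clockwise seen from above raises this end of the shelf by about 2 mm a radian, counterclockwise lowers it. At the start the knob needs 0.6 to 1.4 rad clockwise.
- rocker (a joint): How far the springy end of the shelf is pressed down about its hinge: 0 = up (free), 0.012 rad = fully down on its stop, 2.5 mm down at the knob; moves from about 4 N and reaches the stop at about 9 N of push on the knob. 12 to 15 N holds it safely there. It springs up when released. The reading is coarse: go by the force, or by the bubble.
- vial_mid (a point): Spirit level: aluminium bar 104 by 20 mm along the shelf's +x edge, with a dark green vial along y and two dark lines 12.5 mm either side of the middle. This point is the middle of the vial, on top; its y points along the shelf towards the hinge, x across.
- bubble (a point): Top middle of the pale bubble in the vial (20 mm long, 9 mm wide). It runs to the higher end, 2 mm per milliradian: about 20 mm per radian of the knob, towards the knob's (-y) end for clockwise; pressing the shelf fully down moves it 24 mm towards the hinge (+y). At the start, unpressed, it stands near the middle; that does not count. It takes half a second to settle.
- tumbler_a: Clear glass tumbler, 72 mm across, 95 mm high; not to be disturbed. Origin: centre of the underside.
- tumbler_b: A second such glass tumbler; not to be disturbed.
- saucer: White ceramic saucer 144 mm across, 20 mm high, beyond the stand; not to be disturbed. Origin: centre of the underside.
- coasters: Stack of round wooden coasters, 92 mm across, 30 mm high; not to be disturbed. Origin: centre of the underside.
- teaspoon: Teaspoon 140 mm long lying on the table; not to be disturbed.
Not all that is in view belongs to the job. What is shaped like the cup_loose but red is not meant.

How it is judged (in metres and radians):
On the way, in this order (a step that is already met when the one before it is completed fails the run):
1. the loose cup is nested in its twin on the shelf and let go (horizontal distance between cup_loose and cup_base below 0.0045 m and z of cup_loose in the frame of cup_base between 0.019 and 0.025 m and angle between the z axis of cup_loose and the z axis of cup_base, either way round below 0.1 rad and angle between cup_base's own z axis and vertical below 0.12 rad and contact force between cup_loose and the fingers below 0.1 N), for 0.2 s.
2. the shelf is pressed fully down at the knob (all of step 1 and value of joint rocker above 0.009 rad and contact force between the fingers and foot_knob above 2 N), for 0.1 s.
3. with the shelf pressed down the bubble is centred (all of step 2 and y of bubble in the frame of vial_mid between -0.004 and 0.004 m), for 0.2 s.
At the end, for the whole second after the job is handed in: Cups nested on the shelf (axes within 4.5 mm, 19 to 25 mm apart in height, within 0.1 rad of each other, upright to 0.12 rad, upper cup not touched); fingers still on the knob (over 2 N), shelf held down (over 0.009 of 0.012 rad), bubble within 4 mm of the middle (all of step 3 and height (world z) of cup_base above 0.038 m); the arm keeps its last pose, push and grip.
It fails at once if a tumbler, the saucer, the coasters or the teaspoon is moved by more than 30 mm (distance of any of tumbler_a, tumbler_b, saucer, coasters, teaspoon from where it was at the start of the episode above 0.03 m).
It fails at once if the cup on the shelf is tipped over (angle between cup_base's own z axis and vertical above 0.6 rad).
It also fails if it takes over 64 s, if anything falls off the work surface, if the arm or the gripper's body presses on something with over 40 N, if the wrist force passes 120 N, or if a joint passes its speed limit or range.

## Robot

A 6-joint arm with a two-finger parallel gripper is mounted at the origin on the work surface. World frame = base frame: x ahead of the robot, y to its left, z up, the work surface at z = 0. Lengths are in mm, angles in rad, forces in N, time in s.
With the tool pointing down it reaches from about 375 to 825 mm from the base axis. Payload 5.5 kg.
Tool frame: the origin (TCP) lies on the centre line of the jaws, within the pads' length; the fingertips stand robot.finger_overhang ahead of it and the grasp point (between the pads) lies 2 mm behind it (robot.finger_overhang is the distance from the TCP to the fingertips, in mm); z points along the fingers, y is the direction in which the jaws open and shut (so a half turn about z gives the same grasp; the last joint's range is limited). The gripper opens to 85 mm and grips with 20 to 120 N. Pads are 22 mm wide; open, the fingers measure 114 mm over their backs; the gripper's body (76 mm by 85 mm) begins 54 mm behind the grasp point. The pads swing forward as they close: fully open they stand 13 mm farther back than shut.
Start: joints at [1.134, 0.314, -0.047, 1.21, 0, 1.571], TCP at [253.821, 543.663, 248.299] pointing down, gripper open.
Joint ranges: [-2.67, 2.67], [-0.69, 1.73], [-1.03, 1.25], [-2.08, 2.16], [-1.42, 1.45], [-3.14, 3.14]. Speed limits (rad/s): [2.39, 2.39, 3.01, 3.14, 3.14, 3.14].

## Interface

Orientations are given as a rotation vector (axis times angle).
In Python, from rig import get_obs, optics, order, robot gives the robot as it stands.
- The arm moves only by the shell command python3 -m inch 'ROWS'. ROWS is JSON, a list of rows, each a list of 7 numbers: the finger opening in mm, from 0 to 85.4, then the shift along the world's x, y, z in mm, then the turn, a rotation vector about the world's x, y, z in rad. A call has 1 to 12 rows; each row shifts and turns the commanded pose from where the row before left it; what a row does not reach is not made up. A row lasts 1/12 s, in which the tool goes at most 41.7 mm and 7.16 degrees, less where a joint would pass 70% of its speed; a pose out of reach is approached as far as the arm can. A call with a gripper value outside its range is refused whole. The fingers move at their own pace and stop on an object; the grip force is fixed at half the most. Time passes only in rows, so rows that do not move let the fingers close. It gives the time, the measured TCP pose, the force and the opening at its end, in the units of the state.
- get_obs(): the state, without advancing time (a new reading comes with each control period).
- optics.snapshot(name): name is "scene" or "top" or "wrist"; returns the picture (420x560x3 uint8, red, green, blue); there is no depth.
- optics.camera_params(name): a dict with "fx", "fy", "cx", "cy" (pixels), "R" (3x3) and "t" (3): a world point X has camera coordinates R X + t; the wrist camera has in their place "mount" (4x4, takes a point from camera to tool coordinates, whose origin is the TCP and whose axes are the flange's). Camera axes: x right, y down, z forward; pixel columns grow to the right and rows downward; lengths in mm; the calibration is good to about 2 mm. A picture is of the moment at which its call begins: read the wrist's pose just before it. camera_params takes no time and is no camera call.
- order.finish_job(): hands the job in, once; it reports no verdict.
The state is a dict: "clock": time; "q": joint angles; "dq": joint speeds; "tau": joint torques, N m; "position": TCP position; "orientation": TCP orientation; "contact_force": force on the tool from outside, world axes, zero at the start; "torque": the same for the moment, N m; "opening": opening from 0.0 (shut) to 1.0 (fully open).
Only numpy, scipy, OpenCV 4.12 (cv2) and the standard library are available. Lean on these libraries where they do the work, as an engineer would, in place of code of your own. Each camera call takes 0.05 s, during which the arm holds its last target.

## Working session

There is one attempt and no reset: what is moved stays moved. The work goes in short steps, Python scripts to look and compute and a shell command to move; the robot and the scene stay as the last step left them, time stands still between calls to the robot, and variables do not carry over. Pictures are saved under pics/ and viewed, and the job is handed in when it is done.

```bash
ls; mkdir -p pics; cat > h.py <<'E'
import numpy as np, cv2
from scipy.spatial.transform import Rotation as Ro
from rig import get_obs, optics, order, robot
def cam(name,obs=None):
    p=optics.camera_params(name)
    if 'mount' in p:
        o=obs or get_obs(); M=np.array(p['mount']); T=np.eye(4)
        T[:3,:3]=Ro.from_rotvec(o['orientation']).as_matrix(); T[:3,3]=o['position']
        W=np.linalg.inv(T@M); p['R']=W[:3,:3]; p['t']=W[:3,3]
    p['R']=np.array(p['R']);p['t']=np.array(p['t']);return p
def ray(p,u,v):
    d=np.array([(u-p['cx'])/p['fx'],(v-p['cy'])/p['fy'],1]); d=p['R'].T@d
    return -p['R'].T@p['t'], d/np.linalg.norm(d)
def atz(p,u,v,z):
    c,d=ray(p,u,v); return c+d*(z-c[2])/d[2]
def tri(rs):
    A=sum(np.eye(3)-np.outer(d,d) for c,d in rs); b=sum((np.eye(3)-np.outer(d,d))@c for c,d in rs)
    return np.linalg.solve(A,b)
def proj(p,X):
    x=p['R']@np.array(X,float)+p['t']; return p['fx']*x[0]/x[2]+p['cx'],p['fy']*x[1]/x[2]+p['cy']
def snap(name,fn):
    o=get_obs(); p=cam(name,o); im=optics.snapshot(name); cv2.imwrite('pics/'+fn+'.png',im[:,:,::-1]); np.save('pics/'+fn+'.npy',np.array([p],dtype=object),allow_pickle=True); return im,p
def load(fn): return cv2.imread('pics/'+fn+'.png'), np.load('pics/'+fn+'.npy',allow_pickle=True)[0]
def crop(fn,out,u0,v0,u1,v1,s):
    im,_=load(fn); cv2.imwrite('pics/'+out+'.png',cv2.resize(im[v0:v1,u0:u1],None,fx=s,fy=s,interpolation=cv2.INTER_CUBIC))
E
python3 - <<'E'
from h import *
for n in ['scene','top','wrist']:
    im,p=snap(n,n+'0'); print(n,p['fx'],-p['R'].T@p['t'])
print(get_obs()); print(robot.finger_overhang)
E
```

```text
pics
scene 543.1825972425996 [1006.40189059 -438.23014934 1089.67501118]
top 480.4209267521415 [ 380.63252717   76.73577735 1162.90563945]
wrist 326.6804362322315 [193.05480017 571.24104289 373.45067016]
{'clock': 0.15, 'q': array([ 1.13401917e+00,  3.14109668e-01, -4.78297688e-02,  1.21023039e+00,
       -1.05475623e-05,  1.57080369e+00]), 'dq': array([ 1.59742234e-03, -1.54402339e-03,  2.33654274e-03, -1.94635938e-05,
        5.51201585e-04, -3.21186813e-04]), 'tau': array([-1.47374965e-03, -5.40045190e+01,  3.40059078e+01,  1.33189838e-02,
       -1.25431538e-04, -5.79338220e-06]), 'position': array([253.63507096, 543.28322085, 247.61360546]), 'orientation': array([-6.80596169e-01, -3.06668940e+00,  2.10963690e-03]), 'contact_force': array([-0.31344327, -0.57020482,  0.22690074]), 'torque': array([ 0.04275098, -0.01052354,  0.01552284]), 'opening': 1.001098322687445}
17.0
```

View pics/scene0.png

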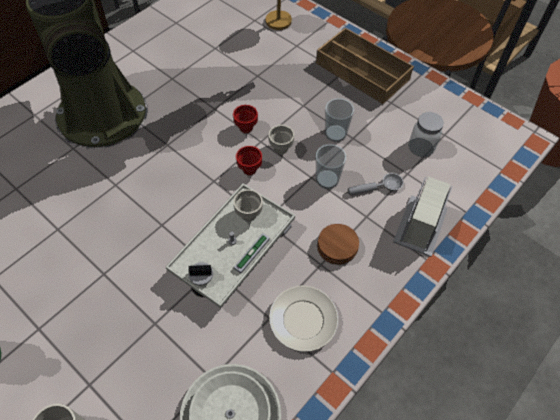

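View pics/top0.png

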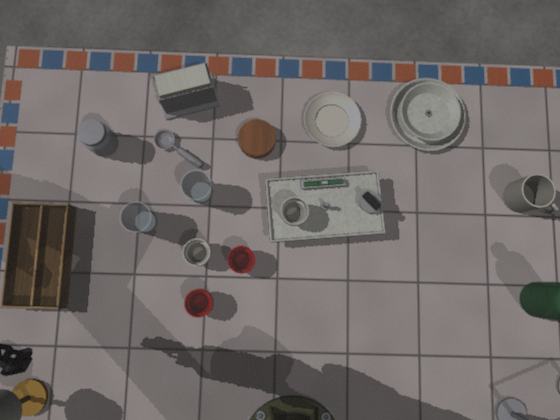

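View pics/wrist0.png

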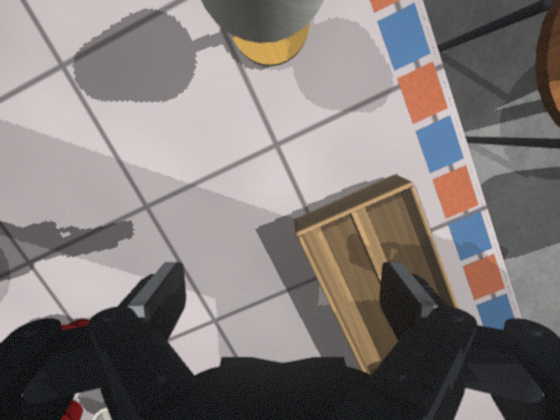

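Candidates for cup_loose: a white cup at scene (281,139) / top (197,252); red cups at scene (246,118) and (249,160), not meant; a white cup on the shelf at scene (248,204) / top (294,211), which is cup_base; a metal mug at top (537,193). My choice is scene (281,139). I'll check it in close crops.

```bash
python3 - <<'E'
from h import *
crop('scene0','c1',210,90,370,210,5)
crop('top0','c2',110,160,270,280,5)
crop('top0','c3',255,160,395,250,5.6)
crop('scene0','c4',160,180,300,305,5)
E
```

```text
(no output)
```

View pics/c1.png

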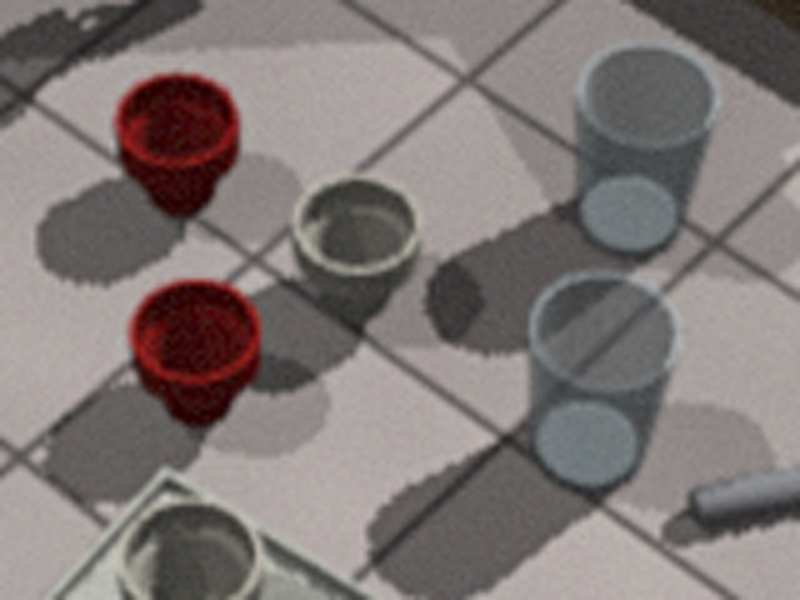

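View pics/c2.png

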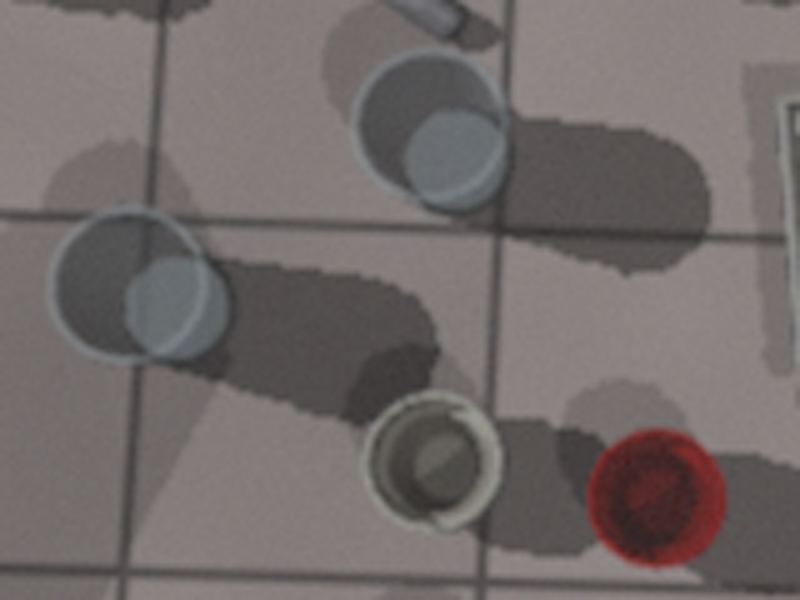

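View pics/c3.png

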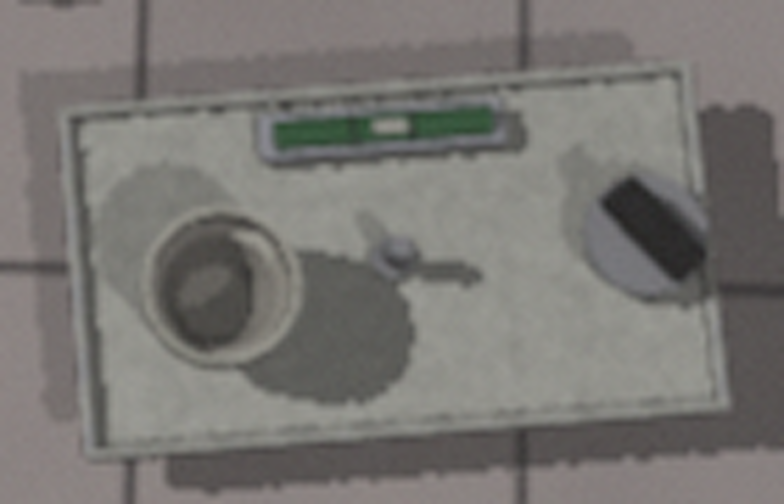

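View pics/c4.png

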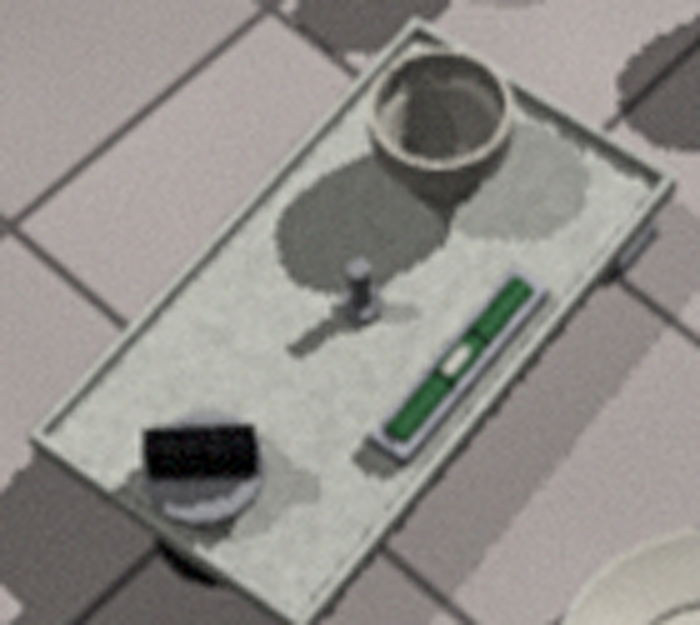

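```bash
python3 - <<'E'
from h import *
_,s=load('scene0');_,t=load('top0')
def T(n,a,b):
    x=tri([ray(s,*a),ray(t,*b)]); print(n,x.round(1),'res',np.round(np.array(proj(s,x))-a,1),np.round(np.array(proj(t,x))-b,1)); return x
l=T('loose rim',(281.2,135.2),(196.6,252.2))
T('red1 rim',(210+178/5,90+120/5),(199,303))
T('red2 rim',(210+196/5,90+334/5),(110+656/5,160+497/5))
T('tumA rim',(210+647/5,90+96/5),(110+131/5,160+286/5))
T('tumB rim',(210+604/5,90+329/5),(110+431/5,160+126/5))
T('base rim',(248.2,202.4),(294.6,211.6))
T('rod top',(160+358/5,180+267/5),(255+398/5.6,160+247/5.6))
T('wing',(160+201/5,180+440/5),(255+654/5.6,160+229/5.6))
T('bubble',(160+458/5,180+359/5),(255+391/5.6,160+126/5.6))
for n,a,b in [('c -y+x',(160+300/5,180+617/5),(255+688/5.6,160+68/5.6)),('c +y+x',(160+670/5,180+183/5),(255+68/5.6,160+112/5.6)),('c+y-x',(160+416/5,180+26/5),(255+90/5.6,160+455/5.6)),('c-y-x',(160+38/5,180+436/5),(255+725/5.6,160+405/5.6))]: T(n,a,b)
E
```

```text
loose rim [435.3 233.   52.9] res [-0.5  0.1] [-0.4 -0.4]
red1 rim [322.2 221.9  55.5] res [-1.   0.1] [-0.8 -0.8]
red2 rim [422.4 130.5  51.8] res [-0.7  0.1] [-0.5 -0.5]
tumA rim [507.5 366.6  92. ] res [-0.8  0.2] [-0.7 -0.7]
tumB rim [584.2 236.9  93.8] res [-0.8  0.2] [-0.6 -0.6]
base rim [531.5  13.4  94.6] res [-0.9  0.1] [-0.7 -0.6]
rod top [552.9 -60.2  78.3] res [-0.4  0.1] [-0.3 -0.3]
wing [ 563.7 -164.1   81.9] res [-0.8  0.1] [-0.5 -0.4]
bubble [607.6 -58.   60.3] res [-0.9  0.1] [-0.6 -0.6]
c -y+x [ 638.5 -184.8   53. ] res [-0.9  0.1] [-0.6 -0.5]
c +y+x [611.6  77.2  46.1] res [-0.8  0.1] [-0.6 -0.5]
c+y-x [466.6  63.1  45.8] res [-0.6  0.1] [-0.5 -0.4]
c-y-x [ 496.2 -200.7   49. ] res [-1.1  0.1] [-0.8 -0.6]
```

```bash
python3 - <<'E'
from h import *
print([a for a in dir(robot) if a[0]!='_'],[a for a in dir(optics) if a[0]!='_'])
p=optics.camera_params('wrist'); print(np.round(p['mount'],3)); 
R=Ro.from_rotvec(get_obs()['orientation']).as_matrix(); print(R.round(3))
M=np.array(p['mount'])
# ray of pad tips in tool frame, at y=+-42.5
for u,v in [(152,315),(182,265),(165,265),(385,265),(400,265),(412,315)]:
    d=M[:3,:3]@np.array([(u-p['cx'])/p['fx'],(v-p['cy'])/p['fy'],1]); c=M[:3,3]
    for y in (42.7,-42.7):
        k=(y-c[1])/d[1]
        if k>0: print(u,v,(c+k*d).round(1))
E
```

```text
['IKError', 'finger_overhang'] ['camera_params', 'snapshot']
[[ 0.00000e+00 -9.63000e-01 -2.68000e-01  6.67430e+01]
 [ 1.00000e+00  0.00000e+00  1.00000e-03 -4.26000e-01]
 [-0.00000e+00 -2.68000e-01  9.63000e-01 -1.25919e+02]
 [ 0.00000e+00  0.00000e+00  0.00000e+00  1.00000e+00]]
[[-0.906  0.423 -0.001]
 [ 0.423  0.906 -0.001]
 [-0.    -0.001 -1.   ]]
152 315 [  5.8 -42.7 -32.7]
182 265 [  7.9 -42.7   0.9]
165 265 [ 16.4 -42.7 -17.5]
385 265 [ 8.3 42.7 -0. ]
400 265 [ 15.8  42.7 -16.1]
412 315 [  4.5  42.7 -30.7]
```

```bash
python3 - <<'E'
from h import *
crop('wrist0','c5',80,240,480,420,2)
E
```

```text
(no output)
```

View pics/c5.png

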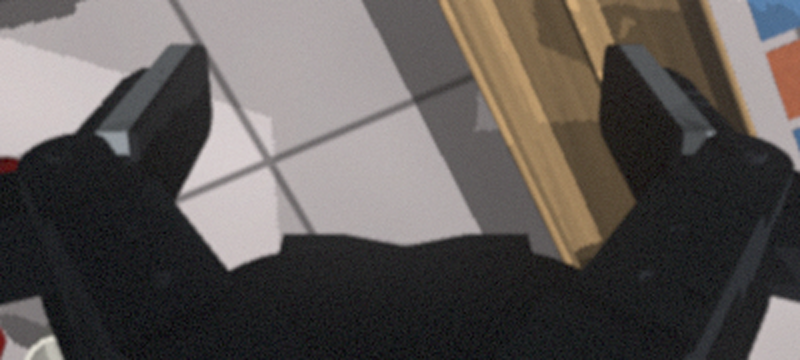

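```bash
python3 -m inch '[[85,18,-31,-5,0,0,-0.061],[85,18,-31,-5,0,0,-0.061],[85,18,-31,-5,0,0,-0.061],[85,18,-31,-5,0,0,-0.061],[85,18,-31,-5,0,0,-0.061],[85,18,-31,-5,0,0,-0.061],[85,18,-31,-5,0,0,-0.061],[85,18,-31,-5,0,0,-0.061],[85,18,-31,-5,0,0,-0.061],[85,19,-31,-5,0,0,-0.061],[85,0,0,0,0,0,0],[85,0,0,0,0,0,0]]'
python3 - <<'E'
from h import *
snap('wrist','w1'); o=get_obs(); print(o['q'],o['position'],o['contact_force']); R=Ro.from_rotvec(o['orientation']).as_matrix(); print(R.round(3))
E
```

```text
clock: 1.15
position: [435.2, 232.0, 197.8]
orientation: [-1.575, -2.718, 0.001]
contact_force: [0.1, 0.4, -0.4]
opening: 0.997
[ 4.91883858e-01  1.42515801e-01 -3.81532192e-01  1.04735314e+00
  4.97847618e-04  1.54004601e+00] [434.82075131 233.15877588 198.09247798] [-0.24769817  0.61462353  0.43170177]
[[-0.499  0.867 -0.001]
 [ 0.867  0.499  0.   ]
 [ 0.001 -0.001 -1.   ]]
```

View pics/w1.png

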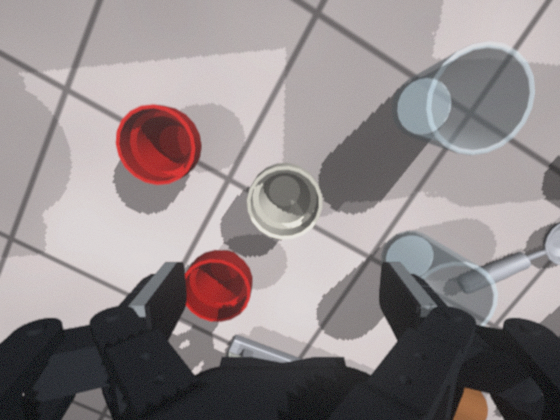

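The white loose cup is in view at (284,201). Red cups are at (158,144) and (218,284), and the glasses are on the right. Next I measure the rim from this picture and a second, lower one.

```bash
cat >> h.py <<'E'
from scipy.optimize import minimize
def rimfit(fn,x0,z,r=32.,ri=29.,rng=8):
    """find circle centre (x,y) at height z: rim annulus ri..r brighter than both sides"""
    im,p=load(fn); g=cv2.GaussianBlur(cv2.cvtColor(im,cv2.COLOR_BGR2GRAY),(0,0),0.8).astype(np.float32)
    a=np.linspace(0,2*np.pi,180,endpoint=False)
    def samp(c,rad):
        X=np.stack([c[0]+rad*np.cos(a),c[1]+rad*np.sin(a),np.full_like(a,z)])
        x=p['R']@X+p['t'][:,None]; u=p['fx']*x[0]/x[2]+p['cx'];v=p['fy']*x[1]/x[2]+p['cy']
        return cv2.remap(g,u.astype(np.float32)[None],v.astype(np.float32)[None],cv2.INTER_LINEAR)[0]
    def cost(c): 
        m=samp(c,(r+ri)/2); return -np.mean(np.clip(m-samp(c,r+2.5),-30,60)+np.clip(m-samp(c,ri-2.5),-30,60))
    best=min(((cost((x0[0]+i,x0[1]+j)),x0[0]+i,x0[1]+j) for i in np.arange(-rng,rng+.1,1) for j in np.arange(-rng,rng+.1,1)))
    s=minimize(cost,best[1:],method='Nelder-Mead',options=dict(xatol=.02,fatol=1e-3))
    return s.x,s.fun,np.array(proj(p,[*s.x,z]))
def rimz(fns,x0,zs,**k):
    for z in zs: 
        rs=[rimfit(f,x0,z,**k) for f in fns]; print(z,[ (r[0].round(1).tolist(),round(r[1],1)) for r in rs])
E
python3 - <<'E'
from h import *
rimz(['w1','scene0','top0'],(435,233),(48,52,56,60))
E
```

```text
48 [([438.2, 230.4], np.float64(-77.9)), ([430.3, 240.5], np.float64(-41.2)), ([435.4, 235.5], np.float64(-35.9))]
52 [([437.9, 231.3], np.float64(-84.0)), ([432.5, 238.0], np.float64(-41.5)), ([435.3, 234.9], np.float64(-35.4))]
56 [([437.6, 232.2], np.float64(-84.8)), ([434.7, 235.6], np.float64(-41.6)), ([435.0, 234.4], np.float64(-34.9))]
60 [([437.2, 233.2], np.float64(-81.6)), ([436.9, 232.9], np.float64(-41.7)), ([434.8, 233.7], np.float64(-34.3))]
```

```bash
python3 -m inch '[[85,-10,15,-30,0,0,0],[85,-10,15,-30,0,0,0],[85,0,0,0,0,0,0],[85,0,0,0,0,0,0]]'
python3 - <<'E'
from h import *
snap('wrist','w2'); 
rimz(['w1','w2'],(435,233),(48,52,56,60))
E
```

```text
clock: 1.53
position: [412.6, 264.3, 137.2]
orientation: [-1.564, -2.723, 0.005]
contact_force: [0.3, -0.8, 0.1]
opening: 0.994
48 [([438.2, 230.4], np.float64(-77.9)), ([440.3, 228.3], np.float64(-73.6))]
52 [([437.9, 231.3], np.float64(-84.0)), ([439.3, 230.0], np.float64(-87.9))]
56 [([437.6, 232.2], np.float64(-84.8)), ([438.2, 231.7], np.float64(-92.4))]
60 [([437.2, 233.2], np.float64(-81.6)), ([437.3, 233.4], np.float64(-91.2))]
```

View pics/w2.png

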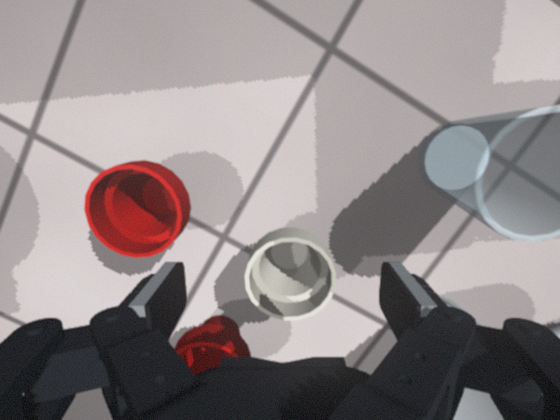

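```bash
python3 -c "
from h import *
for i in range(3): print(get_obs()['position'])"
python3 -m inch '[[85,12,-16,0,0,0,0],[85,11,-16,0,0,0,0],[85,0,0,-20,0,0,0],[85,0,0,-25,0,0,0],[85,0,0,-25,0,0,0],[85,0,0,-15,0,0,0],[85,0,0,-8,0,0,0],[85,0,0,0,0,0,0]]'
python3 - <<'E'
from h import *
snap('wrist','w3'); snap('scene','s3'); crop('s3','s3c',200,60,360,180,5)
E
```

```text
[414.12529417 264.51578207 138.5657553 ]
[414.12529417 264.51578207 138.5657553 ]
[414.12529417 264.51578207 138.5657553 ]
clock: 2.25
position: [437.9, 231.6, 45.1]
orientation: [-1.57, -2.721, 0.001]
contact_force: [-0.6, -0.3, 1.1]
opening: 0.995
```

View pics/w3.png

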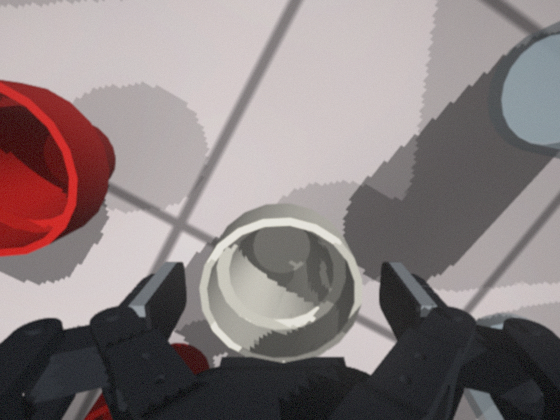

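View pics/s3c.png

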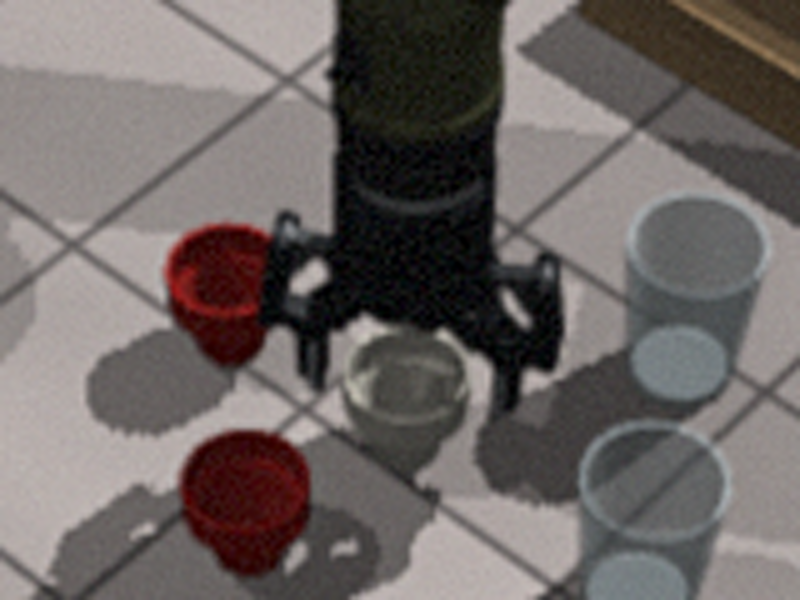

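```bash
python3 -c "
from h import *
rimz(['w3'],(437.5,232),(52,54,56,58),rng=5)"
python3 -m inch '[[40,0,0,0,0,0,0],[40,0,0,0,0,0,0],[40,0,0,0,0,0,0],[40,0,0,0,0,0,0],[40,0,0,0,0,0,0],[40,0,0,0,0,0,0]]'
python3 - <<'E'
from h import *
snap('wrist','w4')
rimz(['w4'],(437.5,232),(52,54,56,58),rng=5); print(get_obs()['position'],get_obs()['opening']*85.4)
E
```

```text
52 [([438.5, 229.7], np.float64(-90.0))]
54 [([437.9, 230.7], np.float64(-95.5))]
56 [([436.8, 232.0], np.float64(-95.3))]
58 [([437.2, 233.4], np.float64(-92.7))]
clock: 2.85
position: [439.0, 232.3, 47.4]
orientation: [1.569, 2.72, 0.004]
contact_force: [-2.8, -1.8, 11.3]
opening: 0.733
52 [([440.1, 230.8], np.float64(-97.5))]
54 [([439.7, 231.5], np.float64(-100.9))]
56 [([439.6, 232.3], np.float64(-102.2))]
58 [([438.6, 233.7], np.float64(-100.3))]
[438.98246663 232.28906851  47.42282743] 62.78704657052055
```

View pics/w4.png

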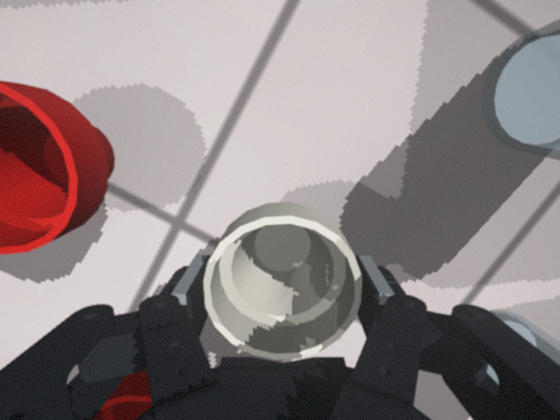

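```bash
python3 -m inch '[[40,0,0,10,0,0,0],[40,0,0,25,0,0,0],[40,0,0,35,0,0,0],[40,0,0,35,0,0,0],[40,0,0,35,0,0,0],[40,0,0,25,0,0,0],[40,0,0,0,0,0,0]]'
python3 -m inch '[[40,7,-14,0,0,0,0],[40,14,-30,0,0,0,0],[40,16,-34,0,0,0,0],[40,16,-34,0,0,0,0],[40,16,-34,0,0,0,0],[40,16,-34,0,0,0,0],[40,16,-34,0,0,0,0],[40,16,-34,0,0,0,0],[40,10,-20,0,0,0,0],[40,5,-14,0,0,0,0],[40,0,0,0,0,0,0],[40,0,0,0,0,0,0]]'
python3 - <<'E'
from h import *
snap('wrist','w5');snap('scene','s5'); o=get_obs();print(o['position'],o['contact_force'],o['opening'])
crop('s5','s5c',120,140,320,300,4)
E
```

```text
clock: 3.48
position: [440.9, 233.3, 217.2]
orientation: [1.567, 2.716, 0.014]
contact_force: [0.5, 0.7, -1.2]
opening: 0.733
clock: 4.48
position: [569.4, -50.3, 210.1]
orientation: [-1.571, -2.719, -0.0]
contact_force: [0.7, 0.1, -0.5]
opening: 0.732
[569.09763692 -49.15665126 210.27056711] [ 0.1004109  -0.19992926 -0.71392268] 0.7310801917738546
```

View pics/w5.png

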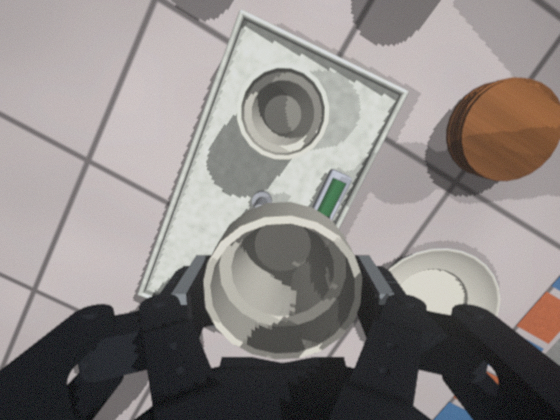

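View pics/s5c.png

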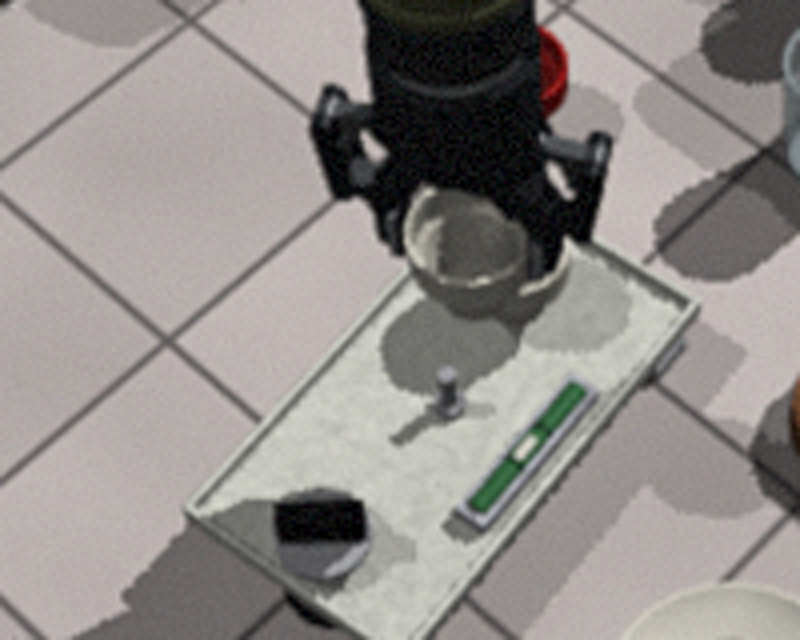

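Cup is held in the jaws; the base cup is clear at (285,112). I take a second, closer view for parallax.

```bash
python3 -m inch '[[40,-10,16,-15,0,0,0],[40,-5,9,-15,0,0,0],[40,0,0,0,0,0,0],[40,0,0,0,0,0,0],[40,0,0,0,0,0,0]]'
python3 - <<'E'
from h import *
snap('wrist','w6'); o=get_obs();print(o['position'],Ro.from_rotvec(o['orientation']).as_matrix()[:,2].round(4))
rimz(['w5','w6'],(531,14),(93,97,101,105))
# held rim
p=o['position']
for dz in (8,10,12):print(dz, [(rimfit(f,q[:2],q[2]+dz,rng=4)[0]-q[:2]).round(1) for f,q in (('w5',[569.1,-49.2,210.3]),('w6',p))],[rimfit(f,q[:2],q[2]+dz,rng=4)[1].round(1) for f,q in (('w5',[569.1,-49.2,210.3]),('w6',p))])
E
```

```text
clock: 5.0
position: [555.2, -24.8, 181.2]
orientation: [1.568, 2.721, 0.0]
contact_force: [-0.0, -0.3, -1.0]
opening: 0.733
[555.66232824 -25.13104922 181.44023797] [ 1.8e-03 -3.0e-04 -1.0e+00]
93 [([533.6, 12.5], np.float64(-57.6)), ([534.3, 11.2], np.float64(-50.9))]
97 [([533.6, 12.1], np.float64(-73.0)), ([534.0, 11.6], np.float64(-68.7))]
101 [([533.7, 12.0], np.float64(-79.2)), ([533.8, 12.0], np.float64(-73.0))]
105 [([533.7, 12.1], np.float64(-78.1)), ([533.7, 12.5], np.float64(-70.8))]
8 [array([ 1. , -1.5]), array([0.3, 0. ])] [np.float64(-93.2), np.float64(-96.9)]
10 [array([ 0.4, -0.5]), array([-0.6,  1.4])] [np.float64(-91.1), np.float64(-96.0)]
12 [array([-0.3,  0.8]), array([-1. ,  2.4])] [np.float64(-80.7), np.float64(-87.8)]
```

View pics/w6.png

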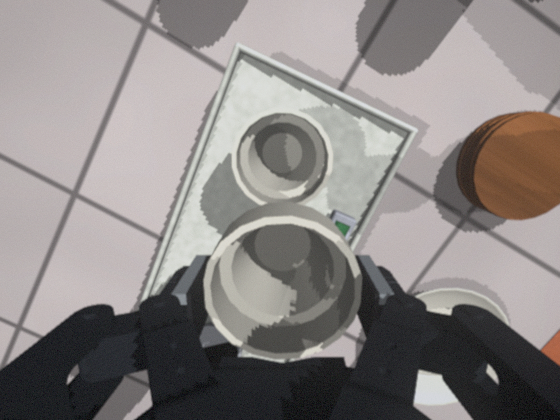

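```bash
python3 -m inch '[[40,-11,18.5,0,0,0,0],[40,-11,18.8,0,0,0,0],[40,0,0,-12,0,0,0],[40,0,0,-12,0,0,0],[40,0,0,0,0,0,0],[40,0,0,0,0,0,0]]'
python3 - <<'E'
from h import *
snap('wrist','w7');snap('scene','s7');snap('top','t7'); o=get_obs();print(o['position'],o['contact_force'])
crop('s7','s7c',180,140,320,250,5)
p=o['position']
for dz in (8,9):print(dz, rimfit('w7',p[:2],p[2]+dz,rng=4)[0].round(1))
E
```

```text
clock: 5.55
position: [533.0, 11.7, 156.7]
orientation: [1.571, 2.721, -0.0]
contact_force: [-0.0, 0.0, 0.5]
opening: 0.733
[533.74630763  11.67052644 157.34791844] [-0.72261802  0.30889812 -1.0469676 ]
8 [533.3  11.7]
9 [533.1  12.3]
```

View pics/s7c.png

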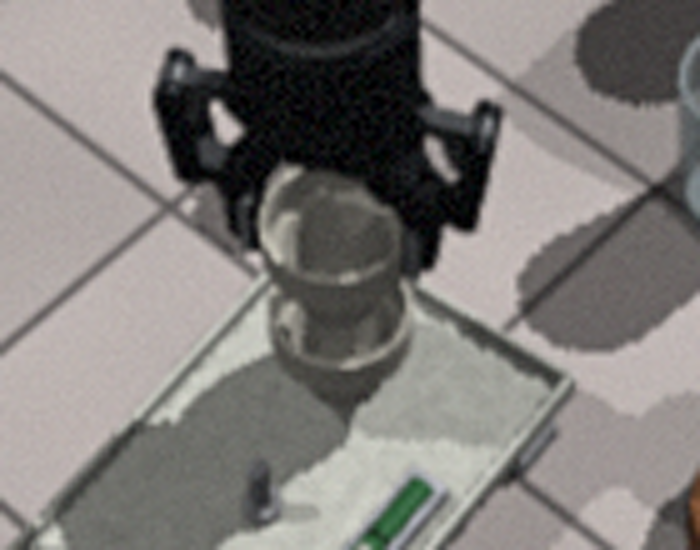

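View pics/w7.png

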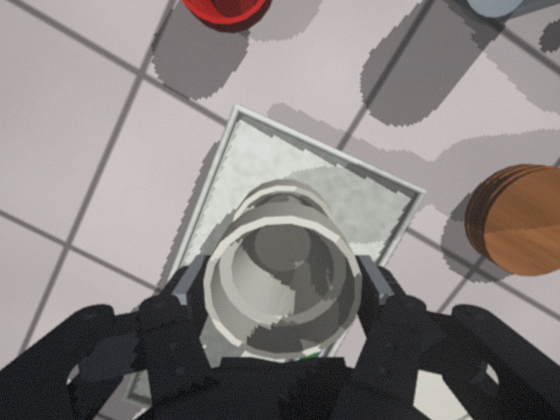

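Aligned over the base cup (scene crop: base rim centre (341,315), held cup straight above it). I lower in steps and watch the force.

```bash
python3 -m inch '[[40,0,0,-10,0,0,0],[40,0,0,-10,0,0,0],[40,0,0,-10,0,0,0],[40,0,0,0,0,0,0]]'; python3 -m inch '[[40,0,0,-4,0,0,0],[40,0,0,-3,0,0,0],[40,0,0,0,0,0,0]]';python3 -m inch '[[40,0,0,-2,0,0,0],[40,0,0,0,0,0,0],[40,0,0,0,0,0,0]]'
```

```text
clock: 6.03
position: [530.9, 11.8, 123.5]
orientation: [-1.569, -2.718, 0.003]
contact_force: [-0.3, 0.6, -1.0]
opening: 0.734
clock: 6.28
position: [532.5, 12.0, 118.7]
orientation: [-1.57, -2.72, 0.001]
contact_force: [0.1, -1.0, -0.5]
opening: 0.738
clock: 6.53
position: [533.0, 12.0, 117.5]
orientation: [1.57, 2.721, 0.0]
contact_force: [-0.8, -0.1, -1.0]
opening: 0.729
```

```bash
python3 -m inch '[[40,0,0,-1.5,0,0,0],[40,0,0,0,0,0,0]]';python3 -m inch '[[40,0,0,-1.5,0,0,0],[40,0,0,0,0,0,0]]'
python3 - <<'E'
from h import *
snap('scene','s8');snap('wrist','w8'); o=get_obs();print(o['position'],o['contact_force'])
crop('s8','s8c',180,140,320,250,5)
E
```

```text
clock: 6.7
position: [532.9, 12.0, 115.8]
orientation: [1.57, 2.721, 0.0]
contact_force: [-0.3, 0.9, -0.7]
opening: 0.736
clock: 6.87
position: [533.0, 12.0, 114.5]
orientation: [1.57, 2.721, 0.0]
contact_force: [-0.2, -0.4, -0.1]
opening: 0.732
[533.03403915  11.98918797 114.46790128] [0.69195304 0.09682735 0.99409768]
```

View pics/s8c.png

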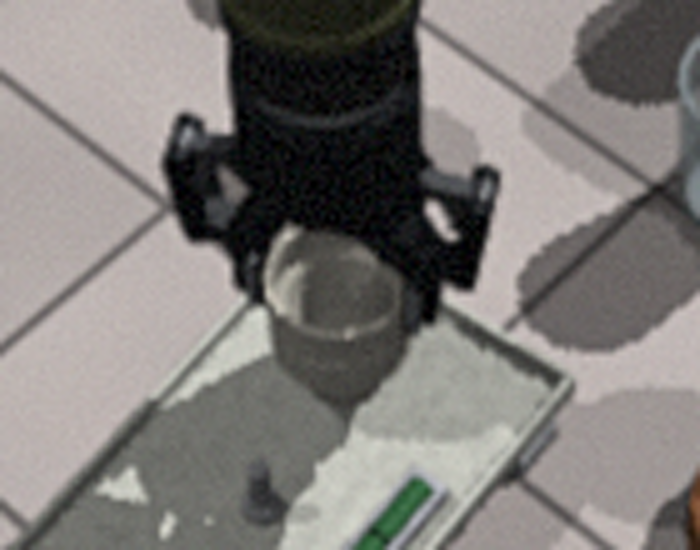

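Nearly flush, with no force yet. I go a little further, until contact.

```bash
python3 -m inch '[[40,0,0,-1,0,0,0],[40,0,0,0,0,0,0]]';python3 -m inch '[[40,0,0,-1,0,0,0],[40,0,0,0,0,0,0]]'
```

```text
clock: 7.13
position: [533.2, 11.9, 114.4]
orientation: [1.57, 2.72, 0.001]
contact_force: [-2.0, 0.3, 8.7]
opening: 0.735
clock: 7.3
position: [533.3, 11.7, 114.1]
orientation: [1.57, 2.719, 0.0]
contact_force: [-4.9, 0.2, 15.9]
opening: 0.73
```

```bash
python3 -m inch '[[40,0,0,1,0,0,0],[66,0,0,0,0,0,0],[75,0,0,0,0,0,0],[85,0,0,0,0,0,0],[85,0,0,0,0,0,0],[85,0,0,0,0,0,0]]'
python3 - <<'E'
from h import *
snap('scene','s9');snap('wrist','w9'); o=get_obs();print(o['position'],o['contact_force'],o['opening'])
crop('s9','s9c',180,140,320,250,5)
E
```

```text
clock: 7.8
position: [532.7, 12.0, 113.0]
orientation: [-1.57, -2.721, 0.0]
contact_force: [-0.0, 0.4, 0.4]
opening: 0.995
[532.71600579  11.97802633 113.08793843] [-0.15828632 -1.42678374  0.488746  ] 0.9956772118477745
```

View pics/s9c.png

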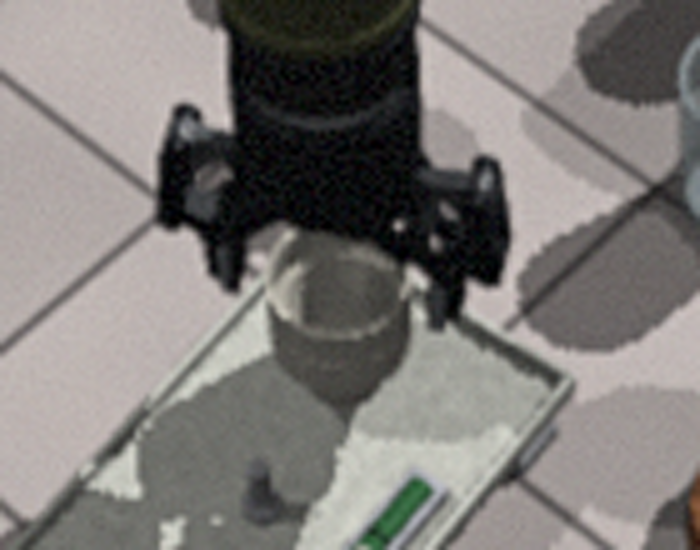

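View pics/w9.png

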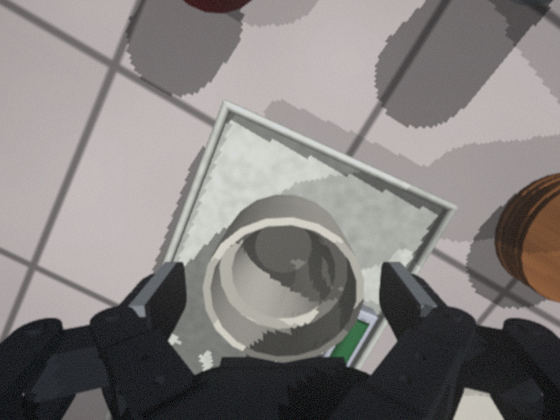

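```bash
python3 -m inch '[[85,0,0,10,0,0,0],[85,0,0,25,0,0,0],[85,0,0,30,0,0,0],[85,0,0,25,0,0,0],[85,0,0,0,0,0,0.12],[85,3,-18,0,0,0,0.12],[85,3,-18,0,0,0,0.12],[85,3,-18,0,0,0,0.12],[85,3,-18,0,0,0,0.12],[85,3,-18,0,0,0,0.12],[85,3,-18,0,0,0,0.12],[85,3,-18,0,0,0,0.12]]'
python3 -m inch '[[85,3,-18,0,0,0,0.12],[85,3,-18,0,0,0,0.12],[85,3,-15,0,0,0,0.12],[85,3,-18,0,0,0,0.12],[85,0,0,0,0,0,0.12],[85,0,0,0,0,0,0.12],[85,0,0,0,0,0,0],[85,0,0,0,0,0,0]]'
python3 - <<'E'
from h import *
snap('wrist','w10');snap('scene','s10'); o=get_obs();print(o['position'],o['q'],Ro.from_rotvec(o['orientation']).as_matrix().round(3))
E
```

```text
clock: 8.9
position: [554.0, -114.9, 204.1]
orientation: [0.127, 3.139, -0.0]
contact_force: [1.2, -0.4, -0.4]
opening: 0.998
clock: 9.57
position: [565.9, -183.1, 203.8]
orientation: [-0.973, 2.987, -0.0]
contact_force: [-0.2, 0.1, -0.2]
opening: 0.993
[ 565.86729903 -182.90350017  203.65228722] [-3.12615252e-01  3.23707228e-01 -1.35860031e-01  1.11094546e+00
 -2.28317181e-05 -9.43325836e-01] [[-0.808 -0.59   0.   ]
 [-0.59   0.808 -0.   ]
 [-0.    -0.    -1.   ]]
```

View pics/w10.png

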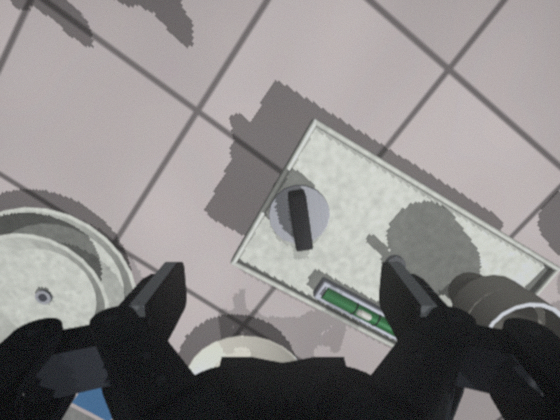

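View pics/s10.png

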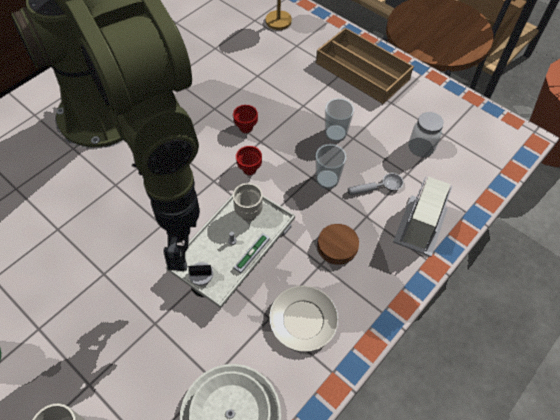

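```bash
cat >> h.py <<'E'
def wing(fn,u0,v0,u1,v1,zs=(84,87,90),thr=45):
    im,p=load(fn); g=cv2.cvtColor(im,cv2.COLOR_BGR2GRAY)[v0:v1,u0:u1]
    n,l,s,c=cv2.connectedComponentsWithStats((g<thr).astype(np.uint8)); k=1+np.argmax(s[1:,4])
    pts=cv2.findContours((l==k).astype(np.uint8),cv2.RETR_EXTERNAL,cv2.CHAIN_APPROX_NONE)[0][0][:,0]+[u0,v0]
    r=cv2.minAreaRect(pts.astype(np.float32)); b=cv2.boxPoints(r); print(fn,'rect',np.round(r[0],1),np.round(r[1],1),'area',s[k,4])
    for z in zs:
        w=np.array([atz(p,*q,z)[:2] for q in b]); e1=w[1]-w[0];e2=w[2]-w[1]
        if np.hypot(*e1)<np.hypot(*e2): e1,e2=e2,e1
        print(z,'ctr',w.mean(0).round(1),'L',np.hypot(*e1).round(1),'W',np.hypot(*e2).round(1),'ang',np.degrees(np.arctan2(e1[1],e1[0]))%180)
E
python3 - <<'E'
from h import *
wing('w10',270,170,340,265); crop('w10','w10c',250,160,350,270,5)
E
```

```text
w10 rect [295.6 193.7] [1.8 6.7] area 10
84 ctr [ 549.9 -183.5] L 5.2 W 1.4 ang 153.31282701557114
87 ctr [ 549.4 -184. ] L 5.1 W 1.4 ang 153.31282701557151
90 ctr [ 548.9 -184.5] L 5.0 W 1.4 ang 153.31282701557163
```

View pics/w10c.png

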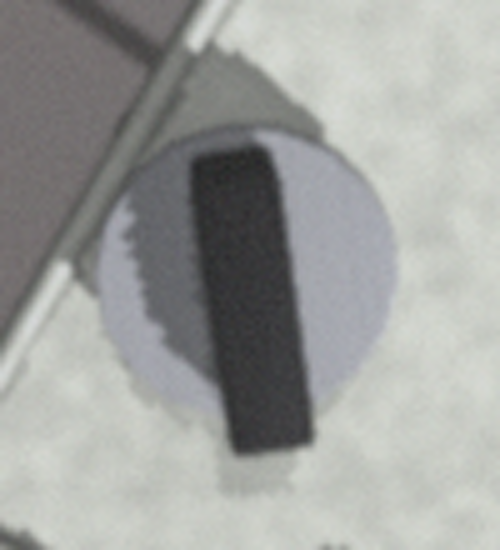

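```bash
python3 - <<'E'
from h import *
wing('w10',270,170,340,265,thr=80)
_,p=load('w10')
E
python3 -m inch '[[85,0,10,-10,0,0,0],[85,0,10,-20,0,0,0],[85,0,0,-20,0,0,0],[85,0,0,0,0,0,0],[85,0,0,0,0,0,0]]'
python3 - <<'E'
from h import *
snap('wrist','w11'); print(get_obs()['position'])
E
```

```text
w10 rect [299.  219.3] [60.3 18. ] area 1034
84 ctr [ 565.2 -168.6] L 49.6 W 13.8 ang 44.568992780202265
87 ctr [ 564.6 -169.2] L 49.0 W 13.6 ang 44.56899278020226
90 ctr [ 563.9 -169.9] L 48.3 W 13.5 ang 44.56899278020224
clock: 10.08
position: [564.6, -161.9, 152.0]
orientation: [0.977, -2.983, -0.003]
contact_force: [0.1, -0.2, 1.2]
opening: 0.994
[ 565.61369962 -162.48474279  153.29631396]
```

View pics/w11.png

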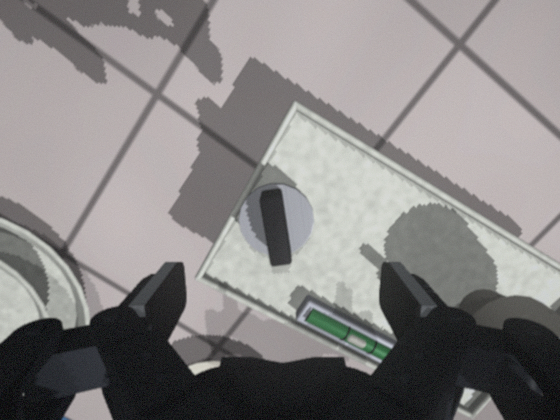

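```bash
python3 - <<'E'
from h import *
wing('w11',245,175,310,280,thr=80,zs=(80,84,87,90))
crop('w11','w11c',230,170,330,280,5)
_,p=load('w11'); _,q=load('w10')
E
```

```text
w11 rect [274.5 226.6] [75.7 23.1] area 1653
80 ctr [ 566.7 -167.5] L 50.6 W 14.3 ang 44.81075571735526
84 ctr [ 565.5 -168.2] L 49.6 W 14.0 ang 44.81075571735527
87 ctr [ 564.7 -168.7] L 48.8 W 13.8 ang 44.810755717355335
90 ctr [ 563.9 -169.3] L 48.1 W 13.6 ang 44.81075571735527
```

View pics/w11c.png

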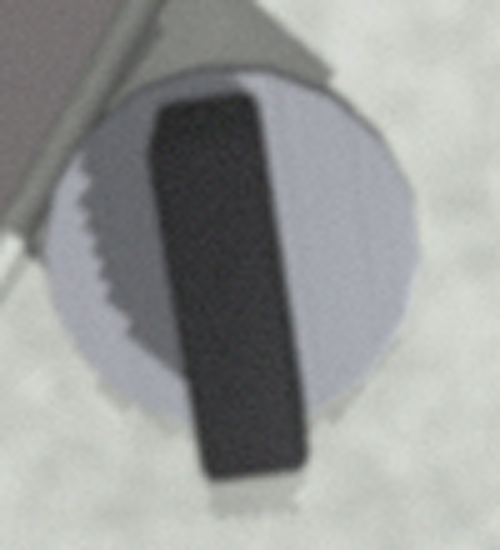

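```bash
python3 - <<'E'
from h import *
_,p=load('w11')
for z in (60,63,66): print(atz(p,276.5,219.6,z).round(1), np.linalg.norm(atz(p,239.5,219.6,z)-atz(p,313.5,219.6,z)))
# rod top / shelf corners
im,_=load('w11'); g=cv2.cvtColor(im,cv2.COLOR_BGR2GRAY)
print(atz(p,296,105,52),atz(p,203,275,52))
E
```

```text
[ 566.6 -166.4   60. ] 51.613343499584154
[ 565.9 -166.9   63. ] 50.90336097201396
[ 565.1 -167.4   66. ] 50.19337844444373
[ 497.2655762  -201.15363455   52.        ] [ 637.14851977 -184.20804441   52.        ]
```

```bash
python3 -m inch '[[85,0,-2.1,0,0,0,0.074],[85,0,-2.1,0,0,0,0.074],[85,0,0,-20,0,0,0],[85,0,0,-25,0,0,0],[85,0,0,-15,0,0,0],[85,0,0,-8,0,0,0],[85,0,0,-4,0,0,0],[85,0,0,0,0,0,0],[85,0,0,0,0,0,0]]'
python3 - <<'E'
from h import *
snap('wrist','w12');snap('scene','s12'); o=get_obs();print(o['position'],o['contact_force'],Ro.from_rotvec(o['orientation']).as_matrix()[:,1].round(3))
wing('w12',240,180,340,360,thr=80,zs=(87,))
crop('s12','s12c',140,180,300,300,5)
E
```

```text
clock: 10.88
position: [566.7, -167.5, 82.5]
orientation: [-1.195, 2.904, -0.002]
contact_force: [-0.6, -0.2, 0.2]
opening: 0.997
[ 566.86544449 -167.5600449    82.67069907] [ 0.23255584 -0.11677099  0.36109272] [-0.704  0.71  -0.002]
w12 rect [286. 279.] [114.  34.] area 3679
87 ctr [ 563.6 -169.9] L 51.6 W 13.2 ang 45.747397146900845
```

View pics/w12.png

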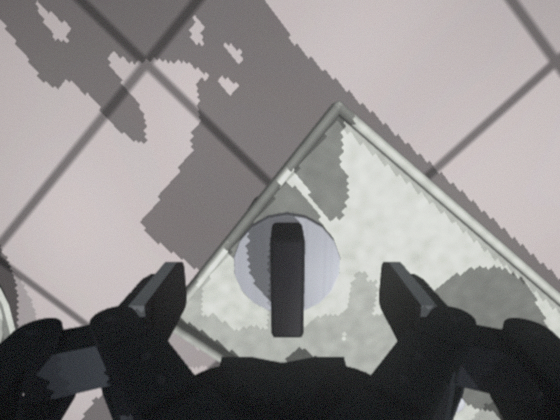

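View pics/s12c.png

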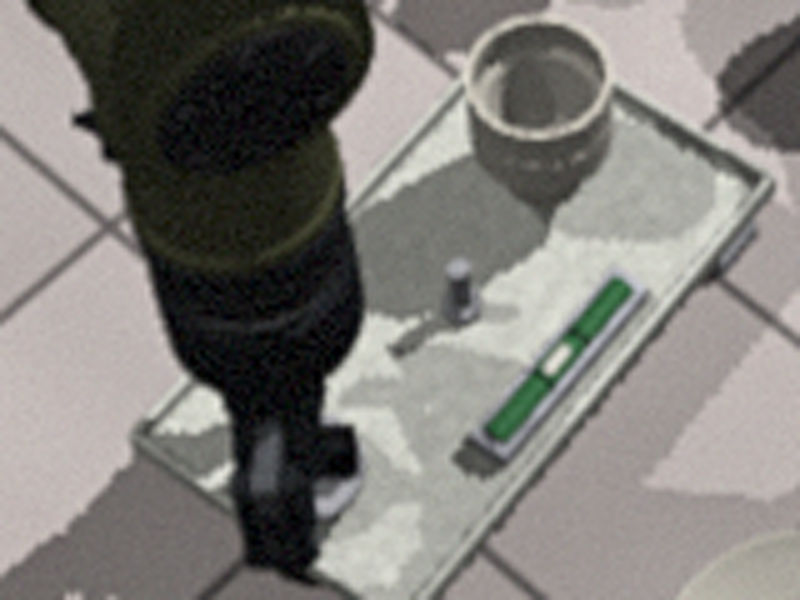

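```bash
python3 -m inch '[[85,-1.4,1.4,-1,0,0,0],[85,0,0,0,0,0,0],[5,0,0,0,0,0,0],[5,0,0,0,0,0,0],[5,0,0,0,0,0,0],[5,0,0,0,0,0,0],[5,0,0,0,0,0,0],[5,0,0,0,0,0,0],[5,0,0,0,0,0,0],[5,0,0,0,0,0,0],[5,0,0,0,0,0,0]]'
python3 - <<'E'
from h import *
snap('wrist','w13');snap('scene','s13'); snap('top','t13');o=get_obs();print(o['position'],o['contact_force'],o['torque'],o['opening']*85.4)
crop('s13','s13c',140,180,300,300,5);crop('t13','t13c',250,150,410,270,5)
E
```

```text
clock: 11.9
position: [565.0, -166.3, 80.7]
orientation: [-1.196, 2.904, -0.002]
contact_force: [1.5, -2.4, 2.8]
opening: 0.149
[ 564.96962112 -166.29190369   80.69680167] [ 0.95066488 -1.73878804  2.9262583 ] [-0.54535962 -0.24221439  0.05229472] 12.628892270124252
```

View pics/w13.png

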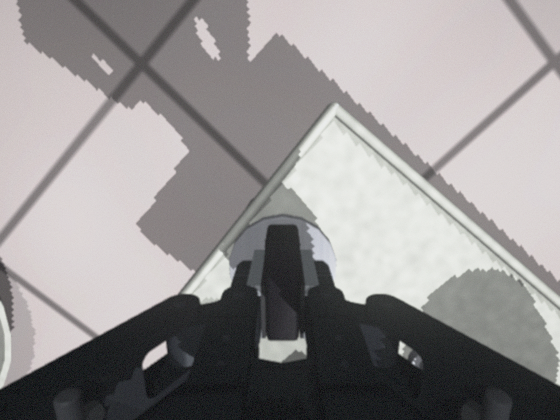

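View pics/s13c.png

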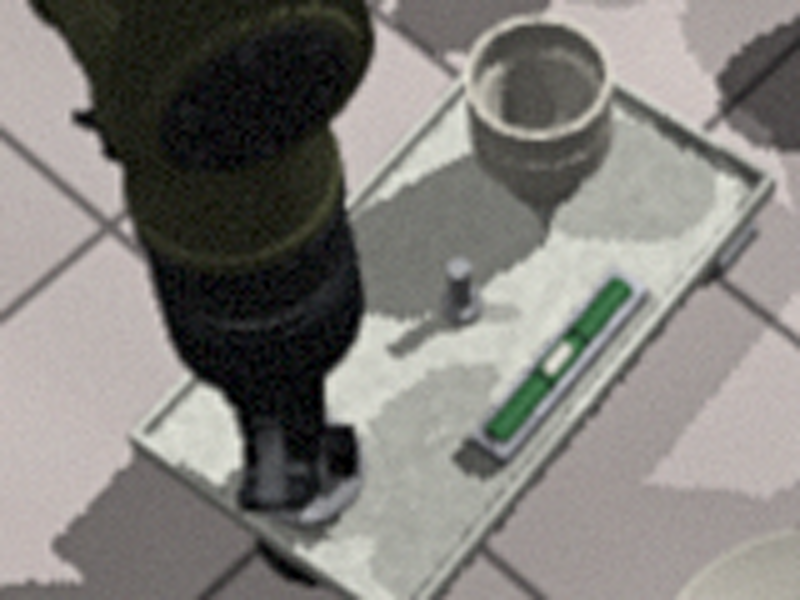

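View pics/t13c.png

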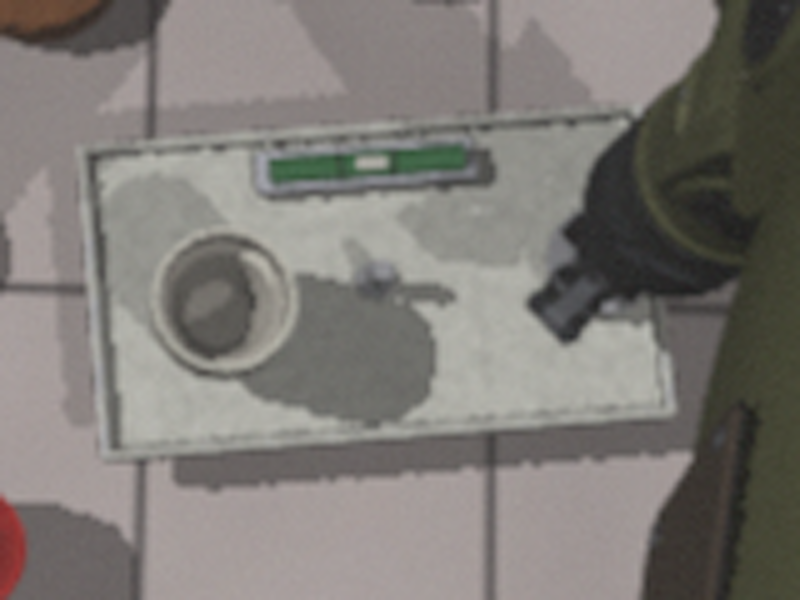

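```bash
python3 -m inch '[[5,0,0,-1,0,0,0],[5,0,0,-1,0,0,0],[5,0,0,0,0,0,0],[5,0,0,0,0,0,0]]'; python3 -m inch '[[5,0,0,-1,0,0,0],[5,0,0,0,0,0,0],[5,0,0,0,0,0,0]]'
```

```text
clock: 12.38
position: [565.1, -166.5, 79.0]
orientation: [-1.195, 2.904, -0.003]
contact_force: [0.5, -4.8, 7.4]
opening: 0.15
clock: 12.63
position: [565.1, -166.6, 78.3]
orientation: [-1.195, 2.904, -0.003]
contact_force: [-1.0, -4.4, 8.9]
opening: 0.15
```

```bash
python3 -m inch '[[5,0,0,-0.7,0,0,0],[5,0,0,0,0,0,0],[5,0,0,0,0,0,0]]'; cat >> h.py <<'E'
def bub(fn,win):
    """bubble along vial: PCA of green, returns bubble centre rel. to mid of lines via manual profile"""
    im,p=load(fn); u0,v0,u1,v1=win; c=im[v0:v1,u0:u1].astype(int)
    c8=im[v0:v1,u0:u1]; hsv=cv2.cvtColor(c8,cv2.COLOR_BGR2HSV)
    green=((hsv[...,0]>40)&(hsv[...,0]<85)&(hsv[...,1]>90)).astype(np.uint8)
    pts=np.argwhere(green)[:,::-1]+[u0,v0]
    r=cv2.minAreaRect(pts.astype(np.float32)); b=cv2.boxPoints(r)
    e=max(((b[1]-b[0]),(b[2]-b[1])),key=lambda x:np.hypot(*x)); L=np.hypot(*e); e=e/L
    if p['R'].T[1]@np.array([e[0],e[1],0])<0: e=-e
    s=np.arange(-L/2-2,L/2+2,.1); g=cv2.cvtColor(im,cv2.COLOR_BGR2GRAY).astype(np.float32)
    n=np.array([-e[1],e[0]]); pr=0
    for k in (-.7,0,.7):
        q=np.array(r[0])+s[:,None]*e+k*n; pr=pr+cv2.remap(g,q[:,0].astype(np.float32)[None],q[:,1].astype(np.float32)[None],cv2.INTER_LINEAR)[0]/3
    return r,L,s,pr,p
E
python3 - <<'E'
from h import *
o=get_obs();print(o['position'],o['contact_force'],o['torque'])
snap('scene','s14'); snap('top','t14')
crop('s14','s14c',220,220,290,280,10);crop('t14','t14c',295,170,355,200,13)
E
```

```text
clock: 12.88
position: [565.1, -166.6, 77.8]
orientation: [-1.195, 2.904, -0.003]
contact_force: [-0.3, -4.8, 10.2]
opening: 0.146
[ 565.12155947 -166.6176972    77.82949576] [-0.26344748 -4.77254044 10.22120967] [-0.47748273  0.23911497  0.03931437]
```

View pics/s14c.png

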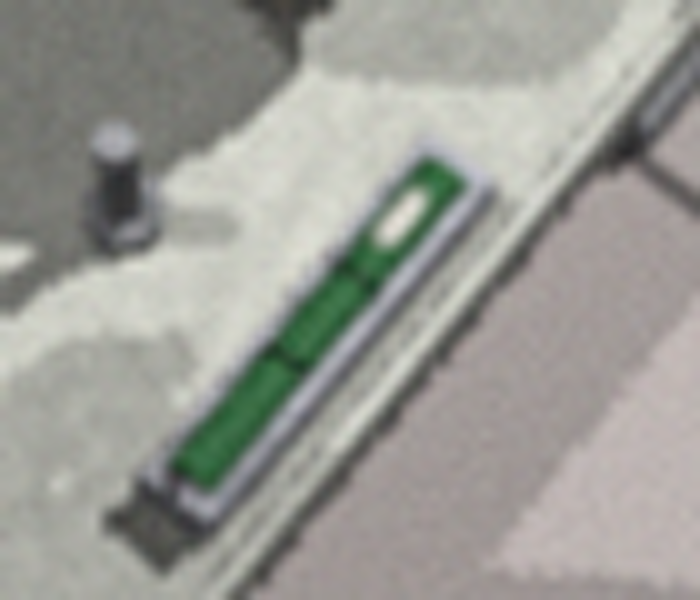

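View pics/t14c.png

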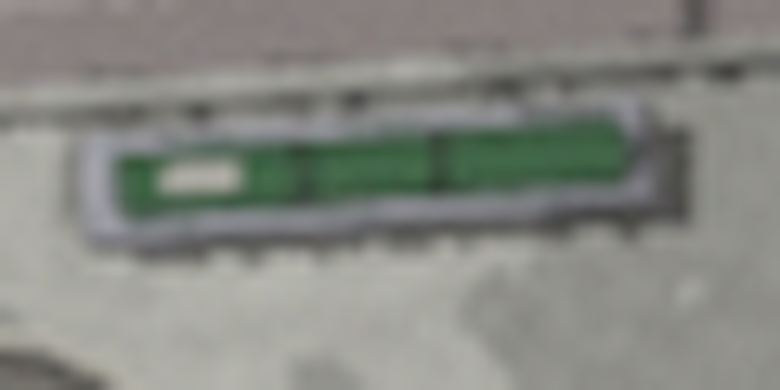

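Bubble at about +30 mm, pressed (top crop: lines x=302 and 436, bubble 201; scene agrees). I bring the push up to about 13 N before turning.

```bash
python3 -m inch '[[5,0,0,-0.5,0,0,0],[5,0,0,0,0,0,0],[5,0,0,0,0,0,0]]'; python3 -m inch '[[5,0,0,0,0,0,-0.1],[5,0,0,0.2,0,0,-0.1],[5,0,0,0.2,0,0,-0.1],[5,0,0,0,0,0,0],[5,0,0,0,0,0,0]]'
```

```text
clock: 13.23
position: [565.2, -166.6, 77.7]
orientation: [-1.195, 2.904, -0.003]
contact_force: [-0.8, -4.6, 12.8]
opening: 0.15
clock: 13.65
position: [565.2, -166.4, 78.3]
orientation: [-0.747, 3.05, -0.002]
contact_force: [-1.1, -3.1, 14.7]
opening: 0.151
```

```bash
python3 -m inch '[[5,0,0,0.2,0,0,-0.1],[5,0,0,0.2,0,0,-0.1],[5,0,0,0.3,0,0,-0.1],[5,0,0,0.2,0,0,-0.1],[5,0,0,0,0,0,0],[5,0,0,0,0,0,0],[5,0,0,0,0,0,0]]'
python3 - <<'E'
from h import *
o=get_obs();print(o['position'],o['contact_force'],o['torque'])
snap('scene','s15'); snap('top','t15')
crop('s15','s15c',220,220,290,280,10);crop('t15','t15c',295,170,355,200,13)
E
```

```text
clock: 14.23
position: [565.1, -166.2, 79.1]
orientation: [-0.127, 3.137, -0.001]
contact_force: [-2.3, -2.4, 14.5]
opening: 0.15
[ 565.14605839 -166.17614658   79.14231547] [-2.25785751 -2.44243952 14.53874508] [-0.14735907  0.54191768 -0.05969198]
```

View pics/t15c.png

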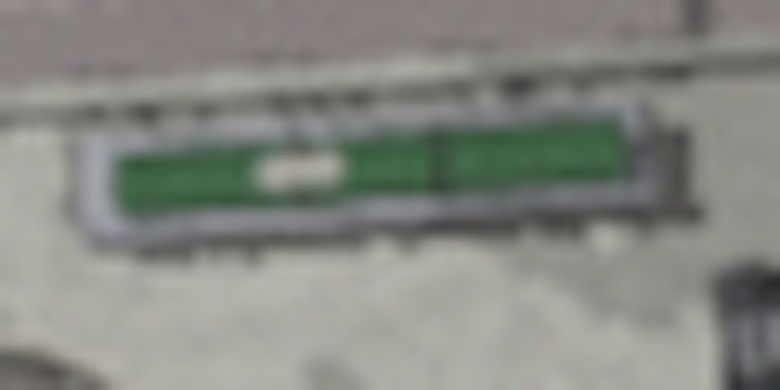

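The bubble is now at crop x≈299 with the middle at 369, so about +13 mm remains.

```bash
python3 -m inch '[[5,0,0,0.2,0,0,-0.1],[5,0,0,0.2,0,0,-0.1],[5,0,0,0.3,0,0,-0.1],[5,0,0,0.2,0,0,-0.1],[5,0,0,0.2,0,0,-0.1],[5,0,0,0,0,0,0],[5,0,0,0,0,0,0],[5,0,0,0,0,0,0],[5,0,0,0,0,0,0],[5,0,0,0,0,0,0]]'
python3 - <<'E'
from h import *
snap('scene','s16'); snap('top','t16')
crop('s16','s16c',220,220,290,280,10);crop('t16','t16c',295,170,355,200,13)
E
```

```text
clock: 15.17
position: [565.1, -165.9, 80.2]
orientation: [0.653, 3.071, 0.0]
contact_force: [-1.7, 0.4, 15.0]
opening: 0.15
```

View pics/t16c.png

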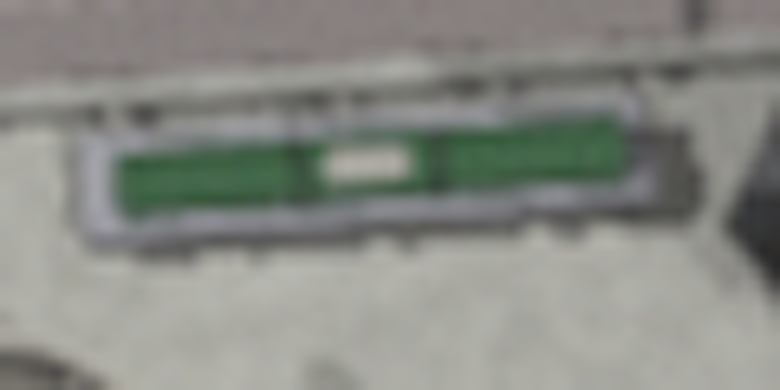

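View pics/s16c.png

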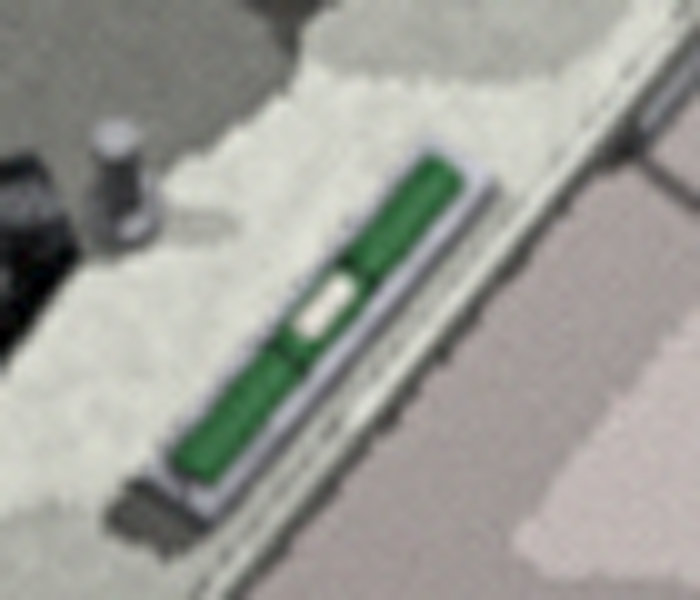

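```bash
python3 -m inch '[[5,0,0,0.1,0,0,-0.05],[5,0,0,0,0,0,0],[5,0,0,0,0,0,0],[5,0,0,0,0,0,0],[5,0,0,0,0,0,0],[5,0,0,0,0,0,0],[5,0,0,0,0,0,0],[5,0,0,0,0,0,0]]'
python3 - <<'E'
from h import *
from scipy.signal import find_peaks
snap('scene','s17'); snap('top','t17');o=get_obs();print(o['position'],o['contact_force'],o['torque'])
for f,w in (('s16',(230,230,275,275)),('s17',(230,230,275,275)),('t16',(300,175,350,192)),('t17',(300,175,350,192))):
    r,L,s,pr,p=bub(f,w); b=np.median(pr); hi=s[pr>(b+pr.max())/2]; 
    m=(abs(s)<L/2-2)
    pk,_=find_peaks(-pr,prominence=5); print(f,np.round(r[0],1),'L',round(float(L),1),'bub',hi.min().round(2),hi.max().round(2),'dips',[(s[k].round(2),int(pr[k])) for k in pk if m[k]])
crop('s17','s17c',180,170,300,290,5);crop('t17','t17c',295,170,355,200,13)
E
```

```text
clock: 15.93
position: [565.1, -165.8, 80.3]
orientation: [0.729, 3.054, 0.001]
contact_force: [-2.9, 0.0, 15.2]
opening: 0.153
[ 565.15371469 -165.8386838    80.32124577] [-2.34705683  0.17726084 14.36093378] [-0.06303702  0.4567806  -0.06319495]
s16 [251.4 251.7] L 39.0 bub -1.72 21.48 dips [(np.float64(-4.52), 66), (np.float64(2.08), 187), (np.float64(6.78), 70)]
s17 [251.1 251.5] L 39.1 bub -2.43 21.47 dips [(np.float64(-4.53), 63), (np.float64(6.57), 66)]
t16 [323.  182.2] L 36.1 bub -2.86 20.04 dips [(np.float64(-5.06), 74), (np.float64(5.04), 75)]
t17 [323.  181.8] L 36.0 bub -3.42 19.98 dips [(np.float64(-5.12), 75), (np.float64(5.08), 74)]
```

View pics/s17c.png

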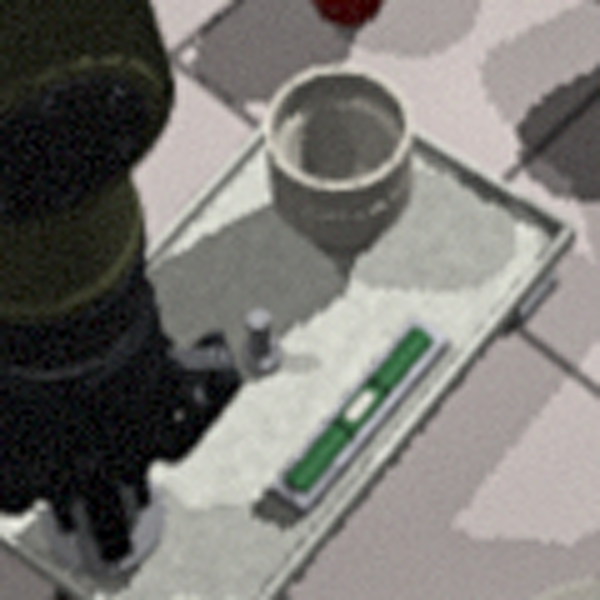

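View pics/t17c.png

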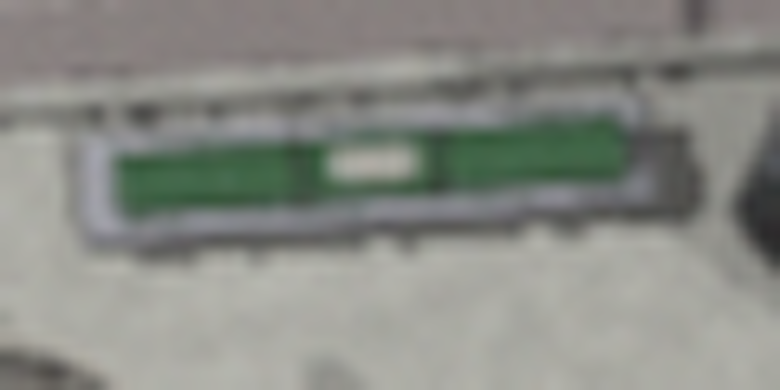

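```bash
python3 -m inch '[[5,0,0,0,0,0,0],[5,0,0,0,0,0,0],[5,0,0,0,0,0,0]]'; python3 - <<'E'
from h import *
snap('scene','s18'); snap('top','t18')
for f,w in (('s17',(230,230,275,275)),('s18',(230,230,275,275)),('t17',(300,175,350,192)),('t18',(300,175,350,192))):
    r,L,s,pr,p=bub(f,w); 
    lo=s[(s<-2)&(s>-8)][np.argmin(pr[(s<-2)&(s>-8)])]; hi=s[(s>3)&(s<9)][np.argmin(pr[(s>3)&(s<9)])]
    m=(s>lo)&(s<hi); t=(pr[m].max()+pr[m].min())/2+10; q=s[m][pr[m]>t]; 
    print(f,((q.min()+q.max())/2-(lo+hi)/2)/(hi-lo)*25,'len',(q.max()-q.min())/(hi-lo)*25)
r=rimfit('s18',(533,12),123,rng=6); b=rimfit('t18',(533,12),123,rng=6); print(r[0],b[0])
E
```

```text
clock: 16.28
position: [565.2, -165.8, 80.3]
orientation: [0.729, 3.054, 0.001]
contact_force: [-1.4, -0.7, 15.5]
opening: 0.152
s17 -0.22522522522522523 len 15.54054054054054
s18 -0.22522522522522523 len 15.090090090090092
t17 -0.3676470588235294 len 15.441176470588236
t18 -0.3676470588235294 len 15.441176470588236
[531.   15.6] [532.91472507  13.77628183]
```

Bubble is within 0.4 mm of centre in both views, the push is 15 N, and the cups stand nested and untouched. I hand in.

```bash
python3 -c "
from h import *
print(order.finish_job()); print(get_obs()['contact_force'],get_obs()['clock'])"
```

```text
the job is handed in; nothing more can be done
None
the job is handed in; nothing more can be done
```

The loose white cup is nested in its twin on the shelf and let go. The gripper is still holding the wing of the knob and pressing the shelf down, with the bubble centred. I handed the job in at about 16.4 s; no verdict was reported.

- **Cups:** the upper cup met its seat at TCP height 114.4 mm, as expected, and the scene view shows the pair nested and upright. Afterwards I compared only the rim's position, which gave (531, 16) mm in the scene camera and (533, 14) mm in the top camera, against (533, 12) mm at placing. The two cameras were off by similar amounts on the loose cup, so I put this down to their calibration.
- **Press and turn:** I pressed the shelf down first, to 12.8 N, which sent the bubble to about +30 mm. Then I turned the knob 1.25 rad clockwise while still pressing. The +30 mm was slightly more than your stated range would give, and the bubble moved about 26 mm per rad rather than 20.
- **Final checks:** two pictures 0.35 s apart put the bubble at −0.2 mm in the scene view and −0.4 mm in the top view, with no movement between them. The push was about 15 N, at the top of your 12 to 15 N range, with the wing still gripped. I judged the shelf's position by force and bubble only and did not read the rocker joint.
- **Other objects:** nothing else on the table looked disturbed in the pictures, but I did not measure that.

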